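Draw a busbar out through the window of a battery case

TASK

Raise the stiff lid of the blue battery case until it stands upright, about 90 degrees open, and leave it standing there. Then take out the orange busbar that lies inside: it is longer than the window, so bring it out end first on a slant, without forcing it against the case, and finish with the gripper holding it still above the case, all of it clear of the cover by a hand's breadth. The job ends while holding it: do not put it down or let go, and leave the other loose things where they are.

Things in the scene. Friction and masses are not known exactly. Their poses are not given: they have to be found in the camera images.
- case: fixed blue battery case, 200 (x) x 400 (y) x 131 mm high; origin at the centre of its underside. Inside: flat black floor with cell tops, 66 mm above the bench; inner walls 94 mm from the centre in x, 194 mm in y. The cover (5 mm thick, underside at 126 mm, clear at both y ends) has a central window 130 (x) x 160 (y) mm edged with black rubber.
- window (a point): centre of the window, level with the cover's top; axes as the case
- lid (a joint): lid angle, rad: 0 shut, 1.57 upright, end stop 2.2. Clear lid, yellow frame, 165 mm from hinge to front edge, 200 mm wide, 7 mm thick, over the window; hinged along the case's y on the +x side, opening upward. The hinge is stiff (about 0.4 N m): the lid stays where it is left. It may start up to 0.4 ajar.
- lid_handle (a point): middle of the lid's handle: a round steel bar, 10 mm diameter, along y on two posts 94 mm apart; it lies 153 mm from the hinge axis along the lid (towards the case's -x when shut) and 42 mm above it, bar centre 35 mm off the lid's outer face, 12 mm back from the front edge. Axes turn with the lid.
- lid_hinge (a point): middle of the hinge axis: 90 mm to the case's +x of its centre, 132 mm above the bench. The axes turn with the lid.
- busbar: loose aluminium busbar with orange sleeve, bare ends and a white band at its middle: 230 mm along its y, 16 mm wide (x), 22 mm high, about 0.17 kg; origin at the centre of its underside. It lies on the case's floor roughly along the case's y, with one or both ends hidden under the cover.
- busbar_end_a (a point): middle of the busbar's end face on its +y side
- busbar_end_b (a point): middle of the busbar's end face on its -y side
- tape: bystander: black ring of tape, 48 mm across, 15 mm high, lying on the cover near one of its corners on the hinge side; origin at the centre of its underside
- screwdriver: bystander: red-handled screwdriver lying on the bench to the robot's left
- multimeter: bystander: orange multimeter, 150 x 78 x 36 mm, on the bench to the left
- wrench: bystander: steel wrench on the bench to the right
- board: bystander: green circuit board with aluminium cooler, 110 x 62 x 16 mm, on the bench to the right

How it is judged:
By the outcome, as a careful person would: the job done as asked, in the order asked, and still so for the second after the job is handed in, while the arm keeps its last pose, push and grip.
It also fails if it takes over 61 s, if anything falls off the work surface, if the arm or the gripper's body presses on something with over 40 N, if the wrist force passes 120 N, or if a joint passes its speed limit or range.

ROBOT

A 6-joint arm with a two-finger parallel gripper is mounted at the origin on the work surface. World frame = base frame: x ahead of the robot, y to its left, z up, the work surface at z = 0. Lengths are in m, angles in rad, forces in N, time in s.
With the tool pointing down it reaches from about 0.25 to 0.8 m from the base axis. Payload 3.9 kg.
Tool frame: the origin (TCP) lies at the very end of the fingers, on their centre line; the grasp point (between the pads) lies tcp_to_grasp behind it (tcp_to_grasp is the distance from the TCP to the grasp point, in m); z points along the fingers, y is the line along which they close (so a half turn about z gives the same grasp; the last joint's range is limited). The gripper opens to 85 mm and grips with 20 to 120 N. Pads are 22 mm wide; open, the fingers measure 114 mm over their backs; the gripper's body (76 mm by 85 mm) begins 54 mm behind the grasp point. The pads swing forward as they close: fully open they stand 13 mm farther back than shut.
Start: joints at [0, 0.26, -0.138, 1.173, 0, 1.571], TCP at [0.525, -0, 0.231] pointing down, gripper open.
Joint ranges: [-2.78, 2.78], [-0.83, 1.72], [-1.28, 1.37], [-1.9, 2.12], [-1.57, 1.48], [-3.14, 3.14]. Speed limits (rad/s): [2.57, 2.57, 3.14, 3.14, 3.14, 3.14].

INTERFACE

Orientations are given as a unit quaternion [w, x, y, z].
In Python, from bench import state, read_camera, close_job, tcp_to_grasp gives the robot as it stands.
- The arm moves only by the tool move_arm, never from a script. Its argument "commands" is a list of rows, each an object with "dp": the shift along the world's x, y, z in units of 60 mm (1.0 is 60 mm), a list of three; "spin": the turn about the world's z in units of 8 degrees (1.0 is 8 degrees). In form: [{"dp": [tx, ty, tz], "spin": spin}, ...]. A call has 1 to 20 rows; each row shifts and turns the commanded pose from where the row before left it; what a row does not reach is not made up. A row lasts 1/8 s, in which the tool goes at most 62.5 mm and 10.7 degrees, less where a joint would pass 70% of its speed; a pose out of reach is approached as far as the arm can. A call is refused whole if a number of a shift passes 1 or a number of a turn 1, either way. A call with a gripper value outside its range is refused whole. "grip" is the finger opening in mm, from 0 to 85.4, set as the call begins (left out, the last holds). The fingers move at their own pace and stop on an object; "squeeze" is the grip in N (left out, the last holds). Time passes only in rows, so rows that do not move let the fingers close. It gives the time, the measured TCP pose, the force, the opening and the grip force at its end, in the units of the state.
- state(): the state, without advancing time (a new reading comes with each control period).
- read_camera(name): name is "scene" or "side" or "wrist"; returns a dict with "color" (384x512x3 uint8, blue, green, red), "vertical_fov" (degrees; the focal length in pixels is half the picture's height over the tangent of half this angle, whatever the lens; pixels are square), "cx", "cy" (the principal point, pixels), "world_to_cam" (4x4, takes a point from world to camera coordinates); the wrist camera has in their place "mount" (4x4, takes a point from camera to tool coordinates, whose origin is the TCP and whose axes are the flange's). Camera axes: x right, y up, looking along -z (the intrinsics and any distortion apply to the point x, -y, -z); pixel columns grow to the right and rows downward; lengths in m; the calibration is good to about 2 mm. The wrist camera is an equidistant fisheye: a pixel r from the principal point sees the ray r / f radians off the axis. A picture is of the moment at which its call begins: read the wrist's pose just before it. There is no depth.
- close_job(): hands the job in; it is judged then, once.
The state is a dict: "time": time; "joint_pos": joint angles; "dq": joint speeds; "effort": joint torques, N m; "tool_pos": TCP position; "orientation": TCP orientation; "contact_force": force on the tool from outside, world axes, zero at the start; "moment": the same for the moment, N m; "finger_gap": opening from 0.0 (shut) to 1.0 (fully open); "gripper_force": force on a finger pad.
Only numpy, scipy, OpenCV 4.12 (cv2) and the standard library are available. Lean on these libraries where they do the work, as an engineer would, in place of code of your own. Each camera call takes 0.05 s, during which the arm holds its last target. There are 200 camera calls.

## Working session

There is one attempt and no reset: what is moved stays moved. The work goes in short steps, Python scripts to look and compute and a tool call to move; the robot and the scene stay as the last step left them, time stands still between calls to the robot, and variables do not carry over. Pictures are saved under pics/ and viewed, at most 10 in all, crops included, and the job is handed in when it is done.

Besides the shell and the picture viewer there is one more tool, called after "Emit:" in YAML: its name, and indented under it one key for each argument. move_arm: Moves the arm, as the interface text tells. Its arguments: {"type":"object","properties":{"commands":{"type":"array"},"grip":{"type":"number"},"squeeze":{"type":"number"}},"required":["commands"]}

```bash
ls; mkdir -p pics; python3 - <<'E'
from bench import *
import cv2,numpy as np
print(state(),tcp_to_grasp)
a=read_camera("scene");b=read_camera("side");c=read_camera("wrist")
for n,r in zip("abc",(a,b,c)):
    cv2.imwrite(f"pics/raw_{n}.png",r["color"])
    print({k:(np.round(v,4).tolist() if k!="color" else 0) for k,v in r.items()})
im=np.vstack([np.hstack([a["color"],b["color"]])])
cv2.imwrite("pics/1.png",cv2.resize(im,(800,300)))
cv2.imwrite("pics/2.png",a["color"]);cv2.imwrite("pics/3.png",b["color"])
E
```

```text
pics
{'time': 0.0, 'joint_pos': array([ 3.32133503e-05,  2.60679674e-01, -1.39397876e-01,  1.17269603e+00,
       -1.76667562e-05,  1.57075941e+00]), 'dq': array([-1.81533848e-03, -1.96492397e-04,  2.05239229e-04,  8.14345844e-05,
        4.18248885e-04,  7.04030086e-04]), 'effort': array([-3.22425103e-04, -4.05677426e+01,  2.53926122e+01,  1.89446745e-02,
       -4.02533055e-05,  2.61086342e-05]), 'tool_pos': array([5.24305963e-01, 1.17535289e-05, 2.30456285e-01]), 'orientation': array([-6.92818117e-04,  7.07081636e-01,  7.07131235e-01, -7.05307808e-04]), 'contact_force': array([-0.3359855 , -0.59157372, -0.93576323]), 'moment': array([ 0.03831317, -0.05584609,  0.05433614]), 'gripper_force': 0.0, 'finger_gap': 1.0023985619725502} 0.0187
{'color': 0, 'vertical_fov': 44.6811, 'cx': 247.9266, 'cy': 188.0358, 'world_to_cam': [[0.2626, 0.9647, 0.0178, -0.1245], [-0.6294, 0.1572, 0.761, 0.2101], [0.7314, -0.2111, 0.6485, -1.6888], [0.0, 0.0, 0.0, 1.0]]}
{'color': 0, 'vertical_fov': 44.6417, 'cx': 253.7422, 'cy': 185.1673, 'world_to_cam': [[-0.7865, -0.6175, 0.0125, 0.3735], [0.2994, -0.3635, 0.8822, -0.2714], [-0.5402, 0.6976, 0.4707, -1.301], [0.0, 0.0, 0.0, 1.0]]}
{'color': 0, 'vertical_fov': 65.7065, 'cx': 255.7975, 'cy': 189.755, 'mount': [[0.0005, 0.9581, 0.2864, 0.0733], [1.0, -0.0004, -0.0004, 0.0003], [-0.0002, 0.2864, -0.9581, -0.1428], [0.0, 0.0, 0.0, 1.0]]}
```

View pics/2.png

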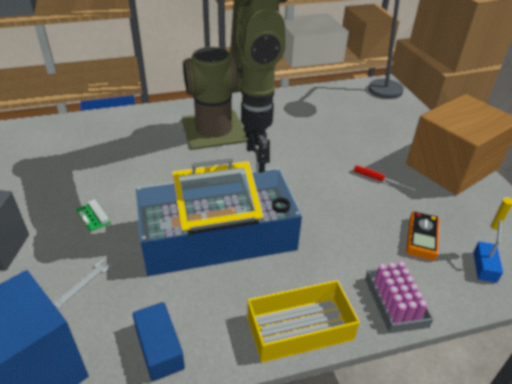

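View pics/3.png

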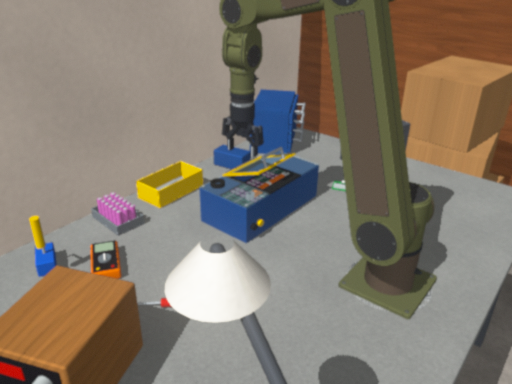

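View pics/raw_c.png

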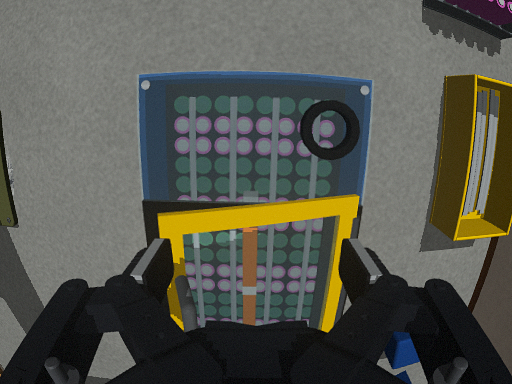

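The scene view shows the case at (140–300, 165–275), the lid slightly ajar with its handle at about (212,167), and the tape at (281,204). In the wrist view the case's +y corners are near (140,76) and (372,80). The handle is near (182,290), and the busbar is in column 250 with its band at row 291. Next I'll write helpers and look at an enlarged crop.

```bash
cat > h.py <<'E'
import numpy as np,cv2
from scipy.spatial.transform import Rotation as R
from bench import *
def snap(n,f=None):
    s=state(); r=read_camera(n)
    if n=="wrist":
        q=s["orientation"];T=np.eye(4);T[:3,:3]=R.from_quat([q[1],q[2],q[3],q[0]]).as_matrix();T[:3,3]=s["tool_pos"]
        r["c2w"]=T@r["mount"];r["fish"]=True
    else: r["c2w"]=np.linalg.inv(r["world_to_cam"]);r["fish"]=False
    r["f"]=192/np.tan(np.radians(r["vertical_fov"]/2))
    if f: np.savez(f,**r); 
    return r
def load(f): 
    d=np.load(f,allow_pickle=True); return {k:(d[k] if d[k].ndim else d[k].item()) for k in d.files}
def ray(r,p):
    x=(p[0]-r["cx"])/r["f"];y=(p[1]-r["cy"])/r["f"]
    if r["fish"]:
        t=np.hypot(x,y);k=np.sin(t)/t if t>0 else 1
        d=np.array([x*k,-y*k,-np.cos(t)])
    else: d=np.array([x,-y,-1.])
    d=r["c2w"][:3,:3]@d
    return r["c2w"][:3,3],d/np.linalg.norm(d)
def plane(r,p,z):
    o,d=ray(r,p);return o+d*(z-o[2])/d[2]
def tri(*rp):
    A=np.zeros((3,3));b=np.zeros(3);L=[ray(*x) for x in rp]
    for o,d in L:
        P=np.eye(3)-np.outer(d,d);A+=P;b+=P@o
    x=np.linalg.solve(A,b);return x,[np.linalg.norm((np.eye(3)-np.outer(d,d))@(x-o)) for o,d in L]
def proj(r,X):
    p=np.linalg.inv(r["c2w"])@np.append(X,1);x,y,z=p[0],-p[1],-p[2]
    if r["fish"]:
        h=np.hypot(x,y);t=np.arctan2(h,z);k=t/h
    else:k=1/z
    return np.array([r["cx"]+r["f"]*x*k,r["cy"]+r["f"]*y*k])
E
python3 - <<'E'
from h import *
for n in("scene","side","wrist"): snap(n,f"{n}0.npz")
s=load("scene0.npz");w=load("wrist0.npz")
for p in [(140,76),(372,80)]: print("wrist",plane(w,p,.131))
c=s["color"][150:280,125:310];d=load("side0.npz")["color"][140:240,195:325]
c=cv2.resize(c,None,fx=4,fy=4,interpolation=cv2.INTER_CUBIC)
cv2.imwrite("pics/4.png",c)
E
```

```text
wrist [0.42748919 0.10061808 0.131     ]
wrist [0.6226951  0.09726899 0.131     ]
```

View pics/4.png

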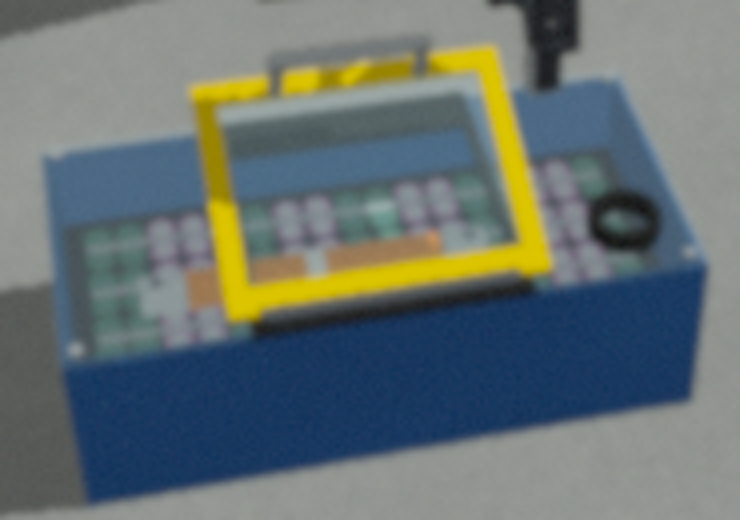

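The crop gives the case top corners at (45,157), (68,362), (707,265) and (618,80), and the handle bar from (275,62) to (428,42). The busbar runs from (140,300) to (493,237), with its band at (317,262).

```bash
python3 - <<'E'
from h import *
s=load("scene0.npz");w=load("wrist0.npz")
c=lambda x,y:(x/4+125-.375,y/4+150-.375)
P=[plane(s,c(*p),.131) for p in [(45,157),(68,362),(707,265),(618,80)]]
for p in P: print(p)
print("centre",np.mean(P,0),"yaw",np.degrees([np.arctan2(*(P[2]-P[1])[[0,1]]),np.arctan2(*(P[3]-P[0])[[0,1]])]),np.linalg.norm(P[2]-P[1]),np.linalg.norm(P[3]-P[0]))
for n,p in dict(b=(140,300),band=(317,262),a=(493,237)).items(): print(n,plane(s,c(*p),.085))
print("band wrist",plane(w,(250,291),.088))
# handle: ray cut with arc about hinge at mean y: height via x-z circle
ctr=np.mean(P,0)
for p in [(275,62),(428,42),(352,52)]:
    o,d=ray(s,c(*p))
    for z in np.arange(.16,.28,.01):
        X=o+d*(z-o[2])/d[2];print(np.round(X,3),round(np.hypot(X[0]-ctr[0]-.09,z-.132),4)) if p[0]==352 else 0
E
```

```text
[ 0.42204768 -0.29480924  0.131     ]
[ 0.61153384 -0.29782355  0.131     ]
[0.6261534  0.09439559 0.131     ]
[0.43501933 0.09861054 0.131     ]
centre [ 0.52368856 -0.09990666  0.131     ] yaw [2.13465274 1.88844434] 0.39249151103215396 0.3936335699941043
b [ 0.52327216 -0.24974774  0.085     ]
band [ 0.51642165 -0.13313891  0.085     ]
a [ 0.52144124 -0.01464106  0.085     ]
band wrist [ 0.51822053 -0.13540319  0.088     ]
[ 0.396 -0.082  0.16 ] 0.2191
[ 0.409 -0.084  0.17 ] 0.2079
[ 0.422 -0.087  0.18 ] 0.1974
[ 0.435 -0.089  0.19 ] 0.1878
[ 0.448 -0.092  0.2  ] 0.1791
[ 0.461 -0.094  0.21 ] 0.1715
[ 0.474 -0.096  0.22 ] 0.1653
[ 0.487 -0.099  0.23 ] 0.1604
[ 0.5   -0.101  0.24 ] 0.1571
[ 0.513 -0.104  0.25 ] 0.1554
[ 0.525 -0.106  0.26 ] 0.1555
[ 0.538 -0.108  0.27 ] 0.1572
[ 0.551 -0.111  0.28 ] 0.1606
```

```bash
python3 - <<'E'
from h import *
w=load("wrist0.npz")["color"][180:345,130:380]
cv2.imwrite("pics/5.png",cv2.resize(w,None,fx=3.2,fy=3.2,interpolation=cv2.INTER_CUBIC))
E
```

```text
(no output)
```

View pics/5.png

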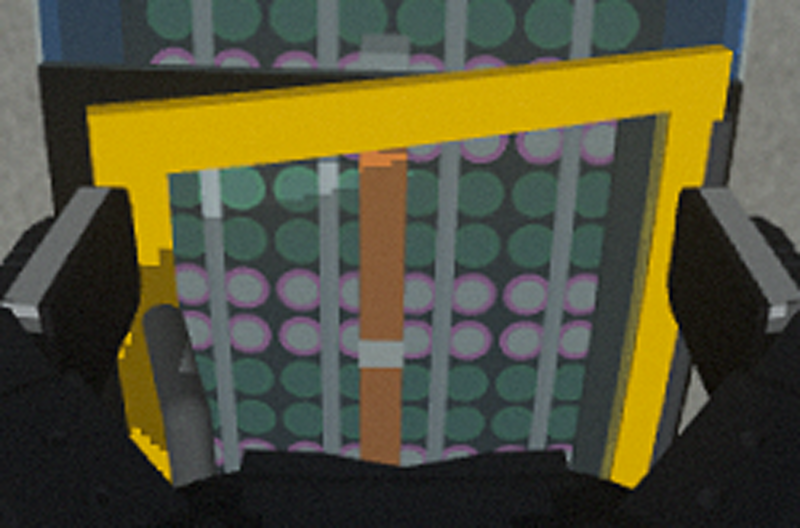

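The wrist crop shows the handle bar's +y end at about (162,312), along with the lid frame and the busbar. Now to triangulate the handle end across the two views.

```bash
python3 - <<'E'
from h import *
s=load("scene0.npz");w=load("wrist0.npz")
c=lambda x,y:(x/4+125-.375,y/4+150-.375)
k=lambda x,y:(x/3.2+130-.34,y/3.2+180-.34)
print(tri((s,c(428,42)),(w,k(162,312))))
print(tri((s,c(497,48)),(w,k(90,108))),"front corner +y")
print(tri((s,c(548,268)),(w,k(728,50))),"hinge corner +y")
# frame +y edges angle; band height
print(tri((s,c(317,262)),(w,k(382,353))),"band")
# corners wrist
for p in [(500,150),(40,66),(733,82)]:print(plane(w,k(*p),.131))
E
```

```text
(array([ 0.47027526, -0.04198277,  0.21024052]), [np.float64(0.005866049966527179), np.float64(0.0058660499665271985)])
(array([0.45910736, 0.00304311, 0.19420223]), [np.float64(1.0677123539625883e-05), np.float64(1.0677123539478965e-05)]) front corner +y
(array([ 0.61214544, -0.00356801,  0.1379168 ]), [np.float64(0.0016038114601748593), np.float64(0.001603811460175046)]) hinge corner +y
(array([ 0.5175427 , -0.13389761,  0.08690525]), [np.float64(0.0007880215515757357), np.float64(0.0007880215515756635)]) band
[ 0.55184471 -0.03343796  0.131     ]
[ 0.4219164  -0.00923266  0.131     ]
[ 0.61790132 -0.01376903  0.131     ]
```

Emit:
move_arm:
  commands:
    - {"dp": [0, 0, 0.6], "spin": 0}
    - {"dp": [0, 0, 0.6], "spin": 0}
    - {"dp": [-0.2, -0.5, 0], "spin": -0.25}
    - {"dp": [-0.2, -0.5, 0], "spin": 0}
    - {"dp": [-0.25, -0.65, 0], "spin": 0}
    - {"dp": [0, 0, 0], "spin": 0}
    - {"dp": [0, 0, 0], "spin": 0}
  grip: 60
  squeeze: 25

```text
time: 1.18
tool_pos: [0.4861, -0.0988, 0.3033]
orientation: [-0.0, 0.719, 0.695, 0.0]
contact_force: [-0.3, -0.2, -0.4]
finger_gap: 0.702
gripper_force: 0.0
```

```bash
python3 - <<'E'
from h import *
r=snap("wrist","w1.npz");print(state()["tool_pos"],state()["time"])
cv2.imwrite("pics/6.png",cv2.resize(r["color"],(768,576),interpolation=cv2.INTER_CUBIC))
for X in [(.485,-.10,.224),(.475,-.1,.21)]:print(proj(r,X)*1.5)
E
```

```text
[ 0.4862174  -0.09851371  0.30327346] 1.225
[381.02530834 299.57953526]
[363.17864247 292.15845773]
```

View pics/6.png

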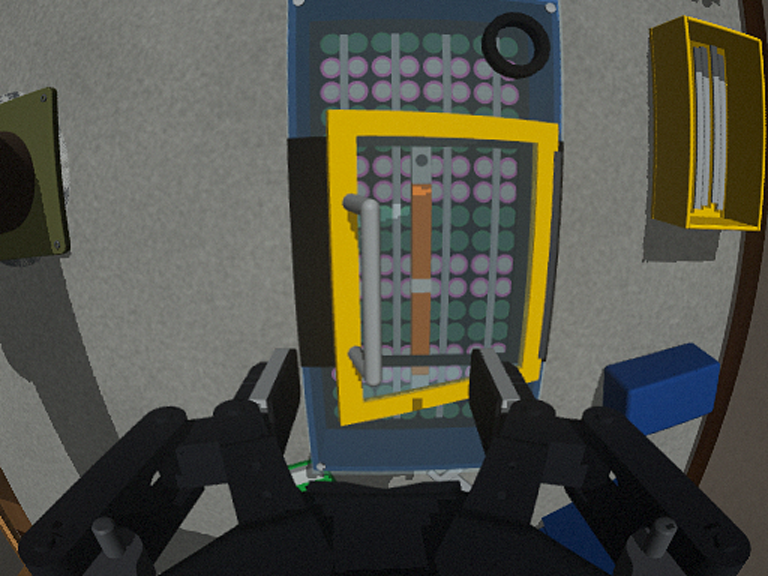

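The whole lid is now in view: handle bar from (370,201) to (374,383), and the busbar in column 421 with its +y end at row 147.

```bash
python3 - <<'E'
from h import *
s=load("scene0.npz");w=load("w1.npz");w0=load("wrist0.npz")
c=lambda x,y:(x/4+125-.375,y/4+150-.375)
k=lambda x,y:(x/1.5-.17,y/1.5-.17)
k0=lambda x,y:(x/3.2+130-.34,y/3.2+180-.34)
a=tri((s,c(428,40)),(w,k(370,202)));b=tri((s,c(275,58)),(w,k(374,380)));print(a,b)
print("mid",(a[0]+b[0])/2,np.degrees(np.arctan2(*(a[0]-b[0])[:2])))
for n,p in dict(fy=((497,48),(329,111)),hy=((548,268),(558,124)),fmy=((192,90),(341,424)),hmy=((232,318),(543,378))).items():print(n,tri((s,c(*p[0])),(w,k(*p[1]))))
print("band",tri((s,c(317,262)),(w,k(421,285)),(w0,k0(382,353))))
for n,p in dict(a=(421,147),b=(417,402),hole=(421,160)).items():print(n,plane(w,k(*p),.086))
for p in [(297,4),(310,470),(545,372)]:print("case",plane(w,k(*p),.131))
E
```

```text
(array([ 0.48124084, -0.04857885,  0.22621938]), [np.float64(0.00025333007627063734), np.float64(0.0002533300762706031)]) (array([ 0.47915816, -0.14570734,  0.22810952]), [np.float64(0.0003141947076294942), np.float64(0.0003141947076294741)])
mid [ 0.4801995  -0.09714309  0.22716445] 1.2283750011995338
fy (array([0.45960813, 0.00197925, 0.19469224]), [np.float64(0.0008781914145619778), np.float64(0.0008781914145619534)])
hy (array([ 0.61296436, -0.00389719,  0.1395931 ]), [np.float64(0.0015594288448095854), np.float64(0.0015594288448096212)])
fmy (array([ 0.45422964, -0.19736802,  0.19406852]), [np.float64(0.0005863034328224088), np.float64(0.0005863034328224253)])
hmy (array([ 0.61128729, -0.19976224,  0.14250076]), [np.float64(0.0006790314837938281), np.float64(0.0006790314837938014)])
band (array([ 0.51707031, -0.13399538,  0.08655304]), [np.float64(0.000953329915041805), np.float64(0.0005320421865387828), np.float64(0.0007725883051431067)])
a [ 0.51879755 -0.01948696  0.086     ]
b [ 0.51234765 -0.24887992  0.086     ]
hole [ 0.51851211 -0.03000507  0.086     ]
case [0.43132003 0.09051839 0.131     ]
case [ 0.41223977 -0.29325869  0.131     ]
case [ 0.61725934 -0.20000379  0.131     ]
```

Emit:
move_arm:
  commands:
    - {"dp": [-0.1, 0, -0.4], "spin": 0}
    - {"dp": [0, 0, -0.5], "spin": 0}
    - {"dp": [0, 0, -0.4], "spin": 0}
    - {"dp": [0, 0, -0.25], "spin": 0}
    - {"dp": [0, 0, 0], "spin": 0}

```text
time: 1.85
tool_pos: [0.4793, -0.0979, 0.2091]
orientation: [-0.001, 0.719, 0.695, -0.001]
contact_force: [-0.4, -0.4, 0.2]
finger_gap: 0.702
gripper_force: 0.0
```

Emit:
move_arm:
  commands:
    - {"dp": [0, 0, 0], "spin": 0}
    - {"dp": [0, 0, 0], "spin": 0}
    - {"dp": [0, 0, 0], "spin": 0}
    - {"dp": [0, 0, 0], "spin": 0}
    - {"dp": [0, 0, 0], "spin": 0}
    - {"dp": [0, 0, 0], "spin": 0}
  grip: 0
  squeeze: 25

```text
time: 2.6
tool_pos: [0.4792, -0.099, 0.2105]
orientation: [-0.0, 0.719, 0.695, -0.0]
contact_force: [-4.1, 0.1, 5.2]
finger_gap: 0.103
gripper_force: 26.4
```

```bash
python3 - <<'E'
import numpy as np
f=np.radians(np.linspace(35.9,105.9,21));x=-.1587*np.cos(f);z=.1587*np.sin(f)
print([(round(a,2),round(b,2)) for a,b in zip(np.diff(x)/.06,np.diff(z)/.06)], (x[-1]-x[0]),(z[-1]-z[0]))
E
```

```text
[(np.float64(0.1), np.float64(0.13)), (np.float64(0.11), np.float64(0.12)), (np.float64(0.11), np.float64(0.11)), (np.float64(0.12), np.float64(0.11)), (np.float64(0.13), np.float64(0.1)), (np.float64(0.13), np.float64(0.09)), (np.float64(0.14), np.float64(0.08)), (np.float64(0.14), np.float64(0.08)), (np.float64(0.15), np.float64(0.07)), (np.float64(0.15), np.float64(0.06)), (np.float64(0.15), np.float64(0.05)), (np.float64(0.16), np.float64(0.04)), (np.float64(0.16), np.float64(0.03)), (np.float64(0.16), np.float64(0.02)), (np.float64(0.16), np.float64(0.01)), (np.float64(0.16), np.float64(-0.0)), (np.float64(0.16), np.float64(-0.01)), (np.float64(0.16), np.float64(-0.02)), (np.float64(0.16), np.float64(-0.03)), (np.float64(0.16), np.float64(-0.04))] 0.1720309363452369 0.05957105281149008
```

Emit:
move_arm:
  commands:
    - {"dp": [0.1, 0, 0.13], "spin": 0}
    - {"dp": [0.11, 0, 0.12], "spin": 0}
    - {"dp": [0.11, 0, 0.11], "spin": 0}
    - {"dp": [0.12, -0.01, 0.11], "spin": 0}
    - {"dp": [0.13, 0, 0.1], "spin": 0}
    - {"dp": [0.13, 0, 0.09], "spin": 0}
    - {"dp": [0.14, -0.01, 0.08], "spin": 0}
    - {"dp": [0, 0, 0], "spin": 0}
    - {"dp": [0, 0, 0], "spin": 0}

```text
time: 3.72
tool_pos: [0.5286, -0.1002, 0.257]
orientation: [-0.001, 0.719, 0.695, -0.001]
contact_force: [-10.7, 0.2, 14.0]
finger_gap: 0.101
gripper_force: 26.5
```

Emit:
move_arm:
  commands:
    - {"dp": [-0.02, 0, 0.04], "spin": 0}
    - {"dp": [0.14, 0, 0.08], "spin": 0}
    - {"dp": [0.15, -0.01, 0.07], "spin": 0}
    - {"dp": [0.15, 0, 0.06], "spin": 0}
    - {"dp": [0.15, 0, 0.05], "spin": 0}
    - {"dp": [0.16, -0.01, 0.05], "spin": 0}
    - {"dp": [0, 0, 0], "spin": 0}
    - {"dp": [0, 0, 0], "spin": 0}

```text
time: 4.72
tool_pos: [0.5762, -0.1015, 0.2769]
orientation: [0.001, 0.719, 0.695, 0.001]
contact_force: [0.0, 1.0, 6.1]
finger_gap: 0.1
gripper_force: 25.3
```

Emit:
move_arm:
  commands:
    - {"dp": [0.16, 0, 0.04], "spin": 0}
    - {"dp": [0.16, -0.01, 0.03], "spin": 0}
    - {"dp": [0.16, 0, 0.01], "spin": 0}
    - {"dp": [0.16, 0, 0], "spin": 0}
    - {"dp": [0.16, -0.01, -0.01], "spin": 0}
    - {"dp": [0.16, 0, -0.02], "spin": 0}
    - {"dp": [0.16, 0, -0.03], "spin": 0}
    - {"dp": [0.16, 0, -0.04], "spin": 0}
    - {"dp": [0, 0, 0], "spin": 0}
    - {"dp": [0, 0, 0], "spin": 0}

```text
time: 5.98
tool_pos: [0.6522, -0.1032, 0.2741]
orientation: [0.001, 0.719, 0.695, 0.0]
contact_force: [2.3, -3.8, 0.2]
finger_gap: 0.103
gripper_force: 25.1
```

```bash
python3 - <<'E'
from h import *
s=snap("scene","s2.npz");w=snap("side","d2.npz");print(state()["contact_force"])
a=cv2.resize(s["color"][100:285,120:310],(570,555),interpolation=cv2.INTER_CUBIC)
cv2.imwrite("pics/7.png",a)
E
```

```text
[ 1.2874238  -4.36648953 -0.4387372 ]
```

View pics/7.png

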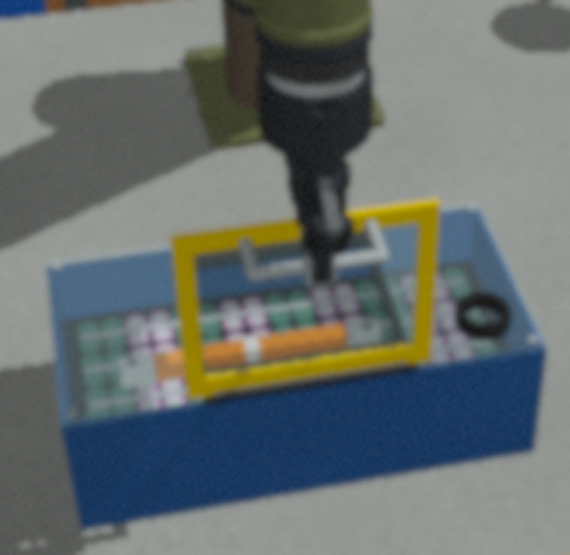

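The lid stands about upright, with its top corners at (175,238) and (438,205) and its bottom corners at (200,395) and (430,362). I'll check the angle with the rays.

```bash
python3 - <<'E'
from h import *
s=load("s2.npz")
c=lambda x,y:(x/3+120-.33,y/3+100-.33)
H=np.array([.611,-.0995,.132]);u=np.array([np.cos(-.03),np.sin(-.03),0])
for p,sy in [((438,203),.1),((174,238),-.1),((430,362),.1),((200,396),-.1)]:
    o,d=ray(s,c(*p));v=np.array([.03,1,0]);v/=np.linalg.norm(v)
    # intersect with plane (X-H).v = sy
    t=(sy-(o-H)@v)/(d@v);X=o+d*t;print(X,((X-H)@u,X[2]-.132),np.degrees(np.arctan2(X[2]-.132,-(X-H)@u)))
E
```

```text
[0.60529009 0.00071629 0.2861336 ] (np.float64(-0.008713377158623765), np.float64(0.15413360432278378)) 86.76443735821556
[ 0.60565698 -0.1993847   0.29180414] (np.float64(-0.0023445199454054945), np.float64(0.15980414193340942)) 89.15946195467009
[0.60684339 0.00066969 0.11961106] (np.float64(-0.007159383889161701), np.float64(-0.012388940607777177)) -59.97702367670436
[ 0.71912035 -0.2027886   0.24240228] (np.float64(0.11116989757340846), np.float64(0.1104022794656917)) 135.1984955985087
```

Emit:
move_arm:
  commands:
    - {"dp": [0, 0, 0], "spin": 0}
    - {"dp": [0, 0, 0], "spin": 0}
    - {"dp": [0, 0, 0], "spin": 0}
    - {"dp": [0, 0, 0], "spin": 0}
  grip: 24

```text
time: 6.58
tool_pos: [0.6509, -0.1022, 0.2746]
orientation: [-0.0, 0.719, 0.695, 0.0]
contact_force: [-0.0, 1.0, 0.1]
finger_gap: 0.28
gripper_force: 0.0
```

Emit:
move_arm:
  commands:
    - {"dp": [0, 0, 0.2], "spin": 0}
    - {"dp": [0, 0, 0.4], "spin": 0}
    - {"dp": [0, 0, 0.6], "spin": 0}
    - {"dp": [0, 0, 0.6], "spin": 0}
    - {"dp": [-0.4, 0.2, 0.2], "spin": 0}
    - {"dp": [-0.7, 0.2, 0], "spin": 0}
    - {"dp": [-0.7, 0.2, 0], "spin": 0}
    - {"dp": [-0.4, 0.2, 0], "spin": 0}
    - {"dp": [0, 0, 0], "spin": 0}
    - {"dp": [0, 0, 0], "spin": 0}

```text
time: 7.82
tool_pos: [0.5199, -0.0548, 0.3951]
orientation: [0.001, 0.719, 0.695, 0.001]
contact_force: [-0.0, -1.2, -0.9]
finger_gap: 0.283
gripper_force: 0.0
```

```bash
python3 - <<'E'
from h import *
snap("scene","s3.npz");r=snap("wrist","w3.npz");print(state()["tool_pos"],state()["contact_force"])
cv2.imwrite("pics/8.png",np.hstack([r["color"][:,90:430],cv2.resize(load("s3.npz")["color"][100:292,120:312],(384,384))]))
E
```

```text
[ 0.5201179  -0.05496165  0.39432667] [-0.91822157 -0.01021284 -0.87770549]
```

View pics/8.png

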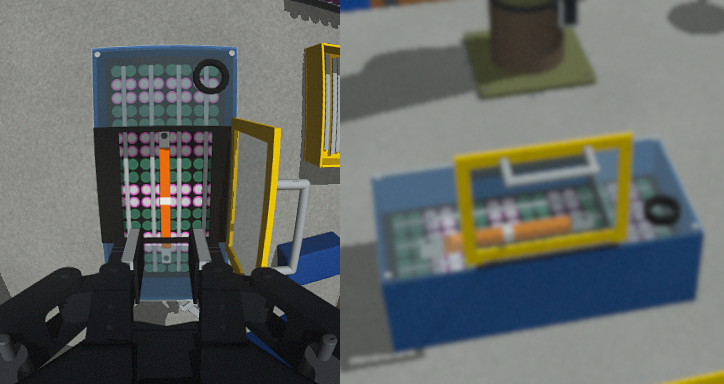

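The lid stands by itself. In the left picture the busbar sits in column 165 with end a at row 132, close to the window's +y edge, and end b at row 266, seen through the cover.

```bash
python3 - <<'E'
from h import *
w=load("w3.npz");w1=load("w1.npz")
for n,p in dict(a=(255,132),b=(256,266),band=(255.5,201.5)).items(): print(n,plane(w,p,.088))
k=lambda x,y:(x/1.5-.17,y/1.5-.17)
for n,p,q in [("a",(255,132),(421,147)),("band",(255.5,201.5),(421,285))]:print(n,tri((w,p),(w1,k(*q))))
for p in [(184,128),(207,128),(310,128),(207,240),(310,240)]: print("win",plane(w,p,.131))
E
```

```text
a [ 0.52067514 -0.02497061  0.088     ]
b [ 0.51426854 -0.25516879  0.088     ]
band [ 0.51757974 -0.13548458  0.088     ]
a (array([ 0.51882521, -0.02139077,  0.10932077]), [np.float64(0.0024708495110959167), np.float64(0.002470849511096073)])
band (array([ 0.51712452, -0.13559403,  0.0847181 ]), [np.float64(0.001047790758627252), np.float64(0.0010477907586272628)])
win [ 0.42266434 -0.01021937  0.131     ]
win [ 0.45520631 -0.01226024  0.131     ]
win [ 0.59677299 -0.01699205  0.131     ]
win [ 0.44161469 -0.18077612  0.131     ]
win [ 0.59957177 -0.18652378  0.131     ]
```

Emit:
move_arm:
  commands:
    - {"dp": [-0.03, 0.13, -0.4], "spin": 0}
    - {"dp": [0, 0, -0.7], "spin": 0}
    - {"dp": [0, 0, -0.7], "spin": 0}
    - {"dp": [0, 0, -0.7], "spin": 0}
    - {"dp": [0, 0, -0.7], "spin": 0}
    - {"dp": [0, 0, -0.6], "spin": 0}
    - {"dp": [0, 0, -0.5], "spin": 0}
    - {"dp": [0, 0, -0.4], "spin": 0}
    - {"dp": [0, 0, -0.3], "spin": 0}
    - {"dp": [0, 0, 0], "spin": 0}
    - {"dp": [0, 0, 0], "spin": 0}
  grip: 40

```text
time: 9.3
tool_pos: [0.5181, -0.047, 0.0948]
orientation: [0.0, 0.719, 0.695, 0.0]
contact_force: [0.4, -0.5, 0.2]
finger_gap: 0.471
gripper_force: 0.0
```

Clear so far, so I go down to grasp height.

Emit:
move_arm:
  commands:
    - {"dp": [0, 0, -0.2], "spin": 0}
    - {"dp": [0, 0, -0.16], "spin": 0}
    - {"dp": [0, 0, 0], "spin": 0}
    - {"dp": [0, 0, 0], "spin": 0}

```text
time: 9.8
tool_pos: [0.5172, -0.0468, 0.0729]
orientation: [-0.0, 0.719, 0.695, -0.0]
contact_force: [0.2, -0.4, -0.2]
finger_gap: 0.471
gripper_force: 0.0
```

Emit:
move_arm:
  commands:
    - {"dp": [0, 0, 0], "spin": 0}
    - {"dp": [0, 0, 0], "spin": 0}
    - {"dp": [0, 0, 0], "spin": 0}
    - {"dp": [0, 0, 0], "spin": 0}
    - {"dp": [0, 0, 0], "spin": 0}
  grip: 0
  squeeze: 20

```text
time: 10.42
tool_pos: [0.5177, -0.0468, 0.0733]
orientation: [0.0, 0.719, 0.695, 0.0]
contact_force: [0.1, 0.2, 3.5]
finger_gap: 0.183
gripper_force: 20.3
```

Emit:
move_arm:
  commands:
    - {"dp": [0, -0.02, 0.1], "spin": 0}
    - {"dp": [0, -0.1, 0.15], "spin": 0}
    - {"dp": [0, -0.1, 0.15], "spin": 0}
    - {"dp": [0, 0, 0], "spin": 0}
    - {"dp": [0, 0, 0], "spin": 0}

```text
time: 11.05
tool_pos: [0.5171, -0.0601, 0.0969]
orientation: [-0.0, 0.719, 0.695, 0.0]
contact_force: [0.1, -0.3, -2.2]
finger_gap: 0.18
gripper_force: 19.6
```

```bash
python3 - <<'E'
from h import *
s=snap("scene","s4.npz");d=snap("side","d4.npz");print(state())
A=cv2.resize(s["color"][150:290,120:310],(400,295),interpolation=cv2.INTER_CUBIC);B=cv2.resize(d["color"][115:245,190:330],(400,371),interpolation=cv2.INTER_CUBIC)[:295]
cv2.imwrite("pics/9.png",np.hstack([A,B]))
# predicted pixel of b end, if on floor vs level
for z in(.077,.101):
  for n,r in(("s",s),("d",d)): print(n,z,proj(r,(.512,-.261,z)))
E
```

```text
{'time': 11.15, 'joint_pos': array([-1.15479075e-01,  3.48218428e-01, -3.85669427e-01,  8.37574324e-01,
        9.14985906e-05,  1.49022963e+00]), 'dq': array([ 0.0035002 ,  0.00291716, -0.00083371,  0.00017452,  0.00113367,
       -0.00058435]), 'effort': array([-8.50885478e-02, -4.28860152e+01,  2.24934018e+01, -1.78134389e-02,
       -1.21293766e-01, -1.98970270e-04]), 'tool_pos': array([ 0.51686677, -0.05992452,  0.09662276]), 'orientation': array([-2.86351752e-04,  7.19341781e-01,  6.94656238e-01, -1.75884946e-04]), 'contact_force': array([-0.31377183, -0.05864285, -1.06334716]), 'moment': array([ 0.10836005,  0.0408345 , -0.01199005]), 'gripper_force': 19.649171233177185, 'finger_gap': 0.1801896138997711}
s 0.077 [155.03979627 224.58544276]
d 0.077 [289.82246302 173.03826428]
s 0.101 [153.99634775 217.91354751]
d 0.101 [290.14232978 167.17503052]
```

View pics/9.png

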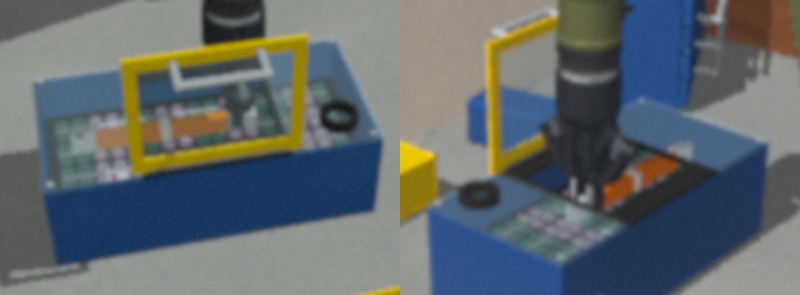

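```bash
cat >> h.py <<'E'
def tilt(r,x0=.5165,yaw=-.028):
    """orange sleeve's centre line in the bar's vertical plane, from the scene view"""
    hsv=cv2.cvtColor(r["color"],cv2.COLOR_BGR2HSV);m=cv2.inRange(hsv,(6,130,110),(18,255,255))
    z=np.zeros_like(m);z[110:275,140:290]=m[110:275,140:290]
    n,l,st,_=cv2.connectedComponentsWithStats(cv2.dilate(z,np.ones((5,5))));i=1+np.argmax(st[1:,4])
    ys,xs=np.where((l==i)&(z>0));P=[]
    nn=np.array([np.cos(yaw),np.sin(yaw),0]);C=np.array([x0,-.12,0])
    for x,y in zip(xs,ys):
        o,d=ray(r,(x,y));P.append(o+d*((C-o)@nn)/(d@nn))
    P=np.array(P);vx,vy,a,b=cv2.fitLine(P[:,1:].astype(np.float32),cv2.DIST_L2,0,.01,.01).ravel()
    return len(P),np.round(P[:,1:].min(0),4),np.round(P[:,1:].max(0),4),np.degrees(np.arctan(vy/vx)),(a,b)
E
python3 - <<'E'
from h import *
for f in("s3.npz","s4.npz"):print(tilt(load(f)))
E
```

```text
(191, array([-0.1226,  0.0681]), array([-0.0521,  0.0954]), np.float32(0.97988194), (np.float32(-0.08762648), np.float32(0.0814901)))
(193, array([-0.137 ,  0.0874]), array([-0.0734,  0.1176]), np.float32(1.9436673), (np.float32(-0.10392128), np.float32(0.10206998)))
```

Emit:
move_arm:
  commands:
    - {"dp": [0, -0.1, 0], "spin": 0}
    - {"dp": [-0.01, -0.1, 0], "spin": 0}
    - {"dp": [0, -0.1, -0.1], "spin": 0}
    - {"dp": [0, 0, -0.15], "spin": 0}
    - {"dp": [0, 0, -0.12], "spin": 0}
    - {"dp": [0, 0, 0], "spin": 0}
    - {"dp": [0, 0, 0], "spin": 0}

```text
time: 12.02
tool_pos: [0.5164, -0.0778, 0.0746]
orientation: [-0.0, 0.719, 0.695, -0.0]
contact_force: [0.3, 0.1, -1.1]
finger_gap: 0.179
gripper_force: 19.7
```

Emit:
move_arm:
  commands:
    - {"dp": [0, 0, 0], "spin": 0}
    - {"dp": [0, 0, 0], "spin": 0}
    - {"dp": [0, 0, 0], "spin": 0}
    - {"dp": [0, 0, 0], "spin": 0}
    - {"dp": [0, 0, 0.2], "spin": 0}
    - {"dp": [0, 0, 0.8], "spin": 0}
    - {"dp": [0, 0, 1], "spin": 0}
    - {"dp": [0, 0, 0], "spin": 0}
    - {"dp": [0, 0, 0], "spin": 0}
  grip: 40

```text
time: 13.15
tool_pos: [0.5166, -0.078, 0.1952]
orientation: [0.0, 0.719, 0.695, 0.0]
contact_force: [-0.0, -0.1, 0.3]
finger_gap: 0.471
gripper_force: 0.0
```

```bash
python3 - <<'E'
from h import *
r=snap("wrist","w5.npz");print(state()["tool_pos"],state()["time"])
hsv=cv2.cvtColor(r["color"],cv2.COLOR_BGR2HSV);m=cv2.inRange(hsv,(6,130,110),(18,255,255))
n,l,st,ce=cv2.connectedComponentsWithStats(m)
for i in range(1,n):
    if st[i,4]>40: 
        x,y,w,h,a=st[i];print(st[i],[np.round(plane(r,p,.088),4) for p in((x+w/2,y),(x+w/2,y+h))])
cv2.imwrite("pics/10.png",cv2.resize(r["color"][90:330,130:400],None,fx=2.4,fy=2.4))
E
```

```text
[ 0.51584126 -0.07789457  0.19410898] 13.2
[ 247  190   18   78 1303] [array([ 0.5172, -0.0796,  0.088 ]), array([ 0.5145, -0.1592,  0.088 ])]
[248 279  16  30 466] [array([ 0.5141, -0.1722,  0.088 ]), array([ 0.5127, -0.2116,  0.088 ])]
[250 319  13   7  82] [array([ 0.5128, -0.2262,  0.088 ]), array([ 0.5124, -0.2369,  0.088 ])]
```

Emit:
move_arm:
  commands:
    - {"dp": [0.02, 0.46, -0.3], "spin": 0}
    - {"dp": [0, 0, -0.6], "spin": 0}
    - {"dp": [0, 0, -0.5], "spin": 0}
    - {"dp": [0, 0, -0.4], "spin": 0}
    - {"dp": [0, 0, -0.22], "spin": 0}
    - {"dp": [0, 0, 0], "spin": 0}
    - {"dp": [0, 0, 0], "spin": 0}

```text
time: 14.08
tool_pos: [0.5183, -0.0505, 0.074]
orientation: [0.0, 0.719, 0.695, 0.0]
contact_force: [1.1, 0.3, 0.7]
finger_gap: 0.466
gripper_force: 0.0
```

Emit:
move_arm:
  commands:
    - {"dp": [0, 0, 0], "spin": 0}
    - {"dp": [0, 0, 0], "spin": 0}
    - {"dp": [0, 0, 0], "spin": 0}
    - {"dp": [0, 0, 0], "spin": 0}
    - {"dp": [0, 0, 0.05], "spin": 0}
    - {"dp": [0, 0, 0.05], "spin": 0}
    - {"dp": [0, 0, 0.1], "spin": 0}
    - {"dp": [0, 0, 0.1], "spin": 0}
    - {"dp": [0, 0, 0.05], "spin": 0}
    - {"dp": [0, 0, 0], "spin": 0}
    - {"dp": [0, 0, 0], "spin": 0}
  grip: 0
  squeeze: 20

```text
time: 15.45
tool_pos: [0.5177, -0.0504, 0.0944]
orientation: [-0.0, 0.719, 0.695, -0.0]
contact_force: [-0.1, -0.0, -1.2]
finger_gap: 0.179
gripper_force: 21.1
```

```bash
python3 - <<'E'
from h import *
s=snap("scene","s6.npz");print(state()["moment"],state()["contact_force"],tilt(s))
E
```

```text
[ 0.14038071 -0.00889128 -0.03073856] [-0.51041972 -0.72723344 -1.69746286] (202, array([-0.1539,  0.0832]), array([-0.0842,  0.1116]), np.float32(0.6827505), (np.float32(-0.1181103), np.float32(0.097154714)))
```

Emit:
move_arm:
  commands:
    - {"dp": [0, 0, -0.1], "spin": 0}
    - {"dp": [0, 0, 0], "spin": 0}
  grip: 14.5

```text
time: 15.75
tool_pos: [0.5171, -0.0503, 0.0877]
orientation: [-0.001, 0.719, 0.695, -0.001]
contact_force: [-0.1, 0.7, -0.6]
finger_gap: 0.179
gripper_force: 21.1
```

Emit:
move_arm:
  commands:
    - {"dp": [0, 0, 0], "spin": 0}
  grip: 15.2

```text
time: 15.88
tool_pos: [0.5176, -0.0504, 0.0883]
orientation: [-0.0, 0.719, 0.695, -0.0]
contact_force: [-0.2, 0.1, -2.3]
finger_gap: 0.177
gripper_force: 20.9
```

Emit:
move_arm:
  commands:
    - {"dp": [0, 0, 0], "spin": 0}
  grip: 15.5

```text
time: 16.0
tool_pos: [0.5179, -0.0505, 0.0886]
orientation: [0.0, 0.719, 0.695, -0.0]
contact_force: [-1.0, 0.4, -0.6]
finger_gap: 0.182
gripper_force: 13.0
```

Emit:
move_arm:
  commands:
    - {"dp": [0, 0, 0], "spin": 0}
    - {"dp": [0, 0, 0], "spin": 0}
  grip: 15.6

```text
time: 16.25
tool_pos: [0.5179, -0.0505, 0.0886]
orientation: [0.0, 0.719, 0.695, 0.0]
contact_force: [-0.5, 0.2, -1.5]
finger_gap: 0.184
gripper_force: 10.4
```

Emit:
move_arm:
  commands:
    - {"dp": [0, 0, 0], "spin": 0}
    - {"dp": [0, 0, 0], "spin": 0}
  grip: 15.7

```text
time: 16.5
tool_pos: [0.5178, -0.0504, 0.0886]
orientation: [0.0, 0.719, 0.695, 0.0]
contact_force: [-0.0, -0.3, -0.1]
finger_gap: 0.182
gripper_force: 7.8
```

```bash
python3 - <<'E'
from h import *
s=snap("scene","s7.npz");print(state()["moment"],state()["contact_force"],tilt(s))
E
```

```text
[ 0.01208258 -0.03740397 -0.00936701] [-0.67009621  1.34824749 -1.0272918 ] (222, array([-0.1541,  0.0728]), array([-0.0843,  0.1056]), np.float32(3.6685982), (np.float32(-0.118763365), np.float32(0.089057274)))
```

Emit:
move_arm:
  commands:
    - {"dp": [0, -0.01, 0.1], "spin": 0}
    - {"dp": [0, -0.01, 0.11], "spin": 0}
    - {"dp": [0, -0.02, 0.11], "spin": 0}
    - {"dp": [0, -0.02, 0.11], "spin": 0}
    - {"dp": [0, -0.02, 0.11], "spin": 0}
    - {"dp": [0, 0, 0], "spin": 0}
    - {"dp": [0, 0, 0], "spin": 0}

```text
time: 17.42
tool_pos: [0.5177, -0.0551, 0.1209]
orientation: [-0.0, 0.719, 0.695, 0.0]
contact_force: [-0.9, -0.5, -0.1]
finger_gap: 0.183
gripper_force: 7.8
```

```bash
python3 - <<'E'
from h import *
s=snap("scene","s8.npz");print(state()["moment"],state()["contact_force"],tilt(s))
E
```

```text
[ 0.07703041 -0.04123399 -0.04027885] [-0.50962294  0.50013998 -0.55102973] (211, array([-0.1579,  0.0925]), array([-0.0867,  0.134 ]), np.float32(13.7439785), (np.float32(-0.12112352), np.float32(0.112087466)))
```

Emit:
move_arm:
  commands:
    - {"dp": [0, 0.1, 0], "spin": 0}
    - {"dp": [0, 0.11, 0], "spin": 0}
    - {"dp": [0.01, 0.11, 0], "spin": 0}
    - {"dp": [0, 0.1, 0], "spin": 0}
    - {"dp": [0, -0.02, 0.1], "spin": 0}
    - {"dp": [0, -0.03, 0.1], "spin": 0}
    - {"dp": [0, -0.03, 0.1], "spin": 0}
    - {"dp": [0, -0.03, 0.1], "spin": 0}
    - {"dp": [0, -0.03, 0.1], "spin": 0}
    - {"dp": [0, 0, 0], "spin": 0}
    - {"dp": [0, 0, 0], "spin": 0}

```text
time: 18.85
tool_pos: [0.5184, -0.0382, 0.1509]
orientation: [-0.0, 0.719, 0.695, 0.0]
contact_force: [-0.3, -0.2, -0.6]
finger_gap: 0.186
gripper_force: 7.8
```

```bash
python3 - <<'E'
from h import *
s=snap("scene","s9.npz");print(state()["moment"],state()["contact_force"],tilt(s))
E
```

```text
[0.09835808 0.0127932  0.04196456] [-0.47532852  1.08431862 -0.86251947] (224, array([-0.1386,  0.1109]), array([-0.0678,  0.1578]), np.float32(20.50258), (np.float32(-0.10271431), np.float32(0.13315564)))
```

Emit:
move_arm:
  commands:
    - {"dp": [0, 0.1, 0], "spin": 0}
    - {"dp": [0, 0.16, 0], "spin": 0}
    - {"dp": [0, 0.16, 0], "spin": 0}
    - {"dp": [0, 0, 0.1], "spin": 0}
    - {"dp": [0, 0, 0.15], "spin": 0}
    - {"dp": [0, 0, 0.15], "spin": 0}
    - {"dp": [0, 0, 0.15], "spin": 0}
    - {"dp": [0, 0, 0.15], "spin": 0}
    - {"dp": [0, 0, 0.16], "spin": 0}
    - {"dp": [0, 0, 0], "spin": 0}
    - {"dp": [0, 0, 0], "spin": 0}

```text
time: 20.27
tool_pos: [0.5185, -0.013, 0.2026]
orientation: [-0.0, 0.719, 0.695, 0.0]
contact_force: [0.4, 1.3, 0.3]
finger_gap: 0.184
gripper_force: 7.8
```

```bash
python3 - <<'E'
from h import *
s=snap("scene","s10.npz");print(state()["moment"],state()["contact_force"],tilt(s))
E
```

```text
[ 0.18870589 -0.02595976  0.01352657] [-0.54108797  1.70940691  0.49689233] (204, array([-0.1744,  0.0875]), array([-0.1101,  0.1458]), np.float32(36.680485), (np.float32(-0.14331208), np.float32(0.11639844)))
```

Emit:
move_arm:
  commands:
    - {"dp": [0, -0.06, 0.12], "spin": 0}
    - {"dp": [0, -0.07, 0.14], "spin": 0}
    - {"dp": [0, -0.08, 0.14], "spin": 0}
    - {"dp": [0, -0.08, 0.14], "spin": 0}
    - {"dp": [0, -0.08, 0.14], "spin": 0}
    - {"dp": [0, -0.08, 0.14], "spin": 0}
    - {"dp": [0, -0.08, 0.14], "spin": 0}
    - {"dp": [0, -0.09, 0.13], "spin": 0}
    - {"dp": [0, 0, 0], "spin": 0}
    - {"dp": [0, 0, 0], "spin": 0}

```text
time: 21.58
tool_pos: [0.5189, -0.05, 0.2685]
orientation: [0.0, 0.719, 0.695, 0.001]
contact_force: [0.3, 2.9, 3.1]
finger_gap: 0.184
gripper_force: 8.1
```

```bash
python3 - <<'E'
from h import *
s=snap("scene","s11.npz");print(state()["moment"],state()["contact_force"],tilt(s))
E
```

```text
[ 0.37371643 -0.04440139  0.00338029] [0.15301749 1.78891166 4.38368093] (162, array([-0.1424,  0.0953]), array([-0.0988,  0.1573]), np.float32(61.799522), (np.float32(-0.12042376), np.float32(0.12896349)))
```

Emit:
move_arm:
  commands:
    - {"dp": [0, 0, 0.15], "spin": 0}
    - {"dp": [0, 0, 0.2], "spin": 0}
    - {"dp": [0, 0, 0.2], "spin": 0}
    - {"dp": [0, 0, 0], "spin": 0}
    - {"dp": [0, 0, 0], "spin": 0}

```text
time: 22.25
tool_pos: [0.5184, -0.0504, 0.3009]
orientation: [0.0, 0.719, 0.695, -0.0]
contact_force: [0.6, -0.5, -0.6]
finger_gap: 0.186
gripper_force: 7.5
```

```bash
python3 - <<'E'
from h import *
s=snap("scene","s12.npz");print(state()["moment"],state()["contact_force"],tilt(s))
E
```

```text
[ 0.11211674 -0.02319937 -0.04587698] [ 0.64375417  0.14406562 -1.19489326] (176, array([-0.0944,  0.227 ]), array([-0.0543,  0.2798]), np.float32(64.61119), (np.float32(-0.072933905), np.float32(0.2517169)))
```

Emit:
move_arm:
  commands:
    - {"dp": [0, 0, 0], "spin": 0}
    - {"dp": [0, 0, 0], "spin": 0}
    - {"dp": [0, 0, 0.2], "spin": 0}
    - {"dp": [0, 0, 0.3], "spin": 0}
    - {"dp": [0, 0, 0.4], "spin": 0}
    - {"dp": [0, 0, 0.4], "spin": 0}
    - {"dp": [0, 0, 0.4], "spin": 0}
    - {"dp": [0, 0, 0.4], "spin": 0}
    - {"dp": [0, 0, 0.4], "spin": 0}
    - {"dp": [0, 0, 0.4], "spin": 0}
    - {"dp": [0, 0, 0.3], "spin": 0}
    - {"dp": [0, 0, 0.15], "spin": 0}
    - {"dp": [0, 0, 0], "spin": 0}
    - {"dp": [0, 0, 0], "spin": 0}
    - {"dp": [0, 0, 0], "spin": 0}
    - {"dp": [0, 0, 0], "spin": 0}
  grip: 0
  squeeze: 35

```text
time: 24.3
tool_pos: [0.5182, -0.0504, 0.5016]
orientation: [-0.0, 0.719, 0.695, -0.0]
contact_force: [-0.5, -0.0, -1.9]
finger_gap: 0.173
gripper_force: 35.9
```

```bash
python3 - <<'E'
from h import *
s=snap("scene","s13.npz");d=snap("side","d13.npz");print(state()["moment"],state()["contact_force"])
cv2.imwrite("pics/11.png",cv2.resize(np.hstack([s["color"][20:290,100:330],d["color"][20:290,180:410]]),(782,459),interpolation=cv2.INTER_CUBIC))
E
```

```text
[ 0.0820605  -0.03797955  0.02374519] [-0.51247567  0.59438274 -1.27307505]
```

View pics/11.png

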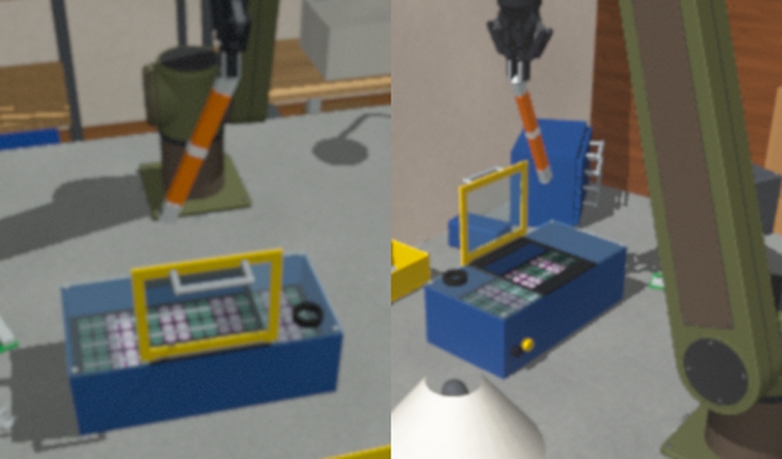

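The busbar hangs clear on a slant, its lower end at (170,215) in the left picture and (547,178) in the right. The lid is still upright and the tape hasn't moved. One last check of the lower end's height and the lid angle.

```bash
python3 - <<'E'
from h import *
s=load("s13.npz");d=load("d13.npz")
a=lambda x,y:(x/1.7+100,y/1.7+20);b=lambda x,y:((x-391)/1.7+180,y/1.7+20)
print("b",tri((s,a(168,217)),(d,b(547,181))))
t1=tri((s,a(282,251)),(d,b(461,186)));t2=tri((s,a(133,272)),(d,b(526,163)))
print("lid top",t1,t2)
E
```

```text
b (array([ 0.50969033, -0.13423207,  0.29727165]), [np.float64(0.0003533436699258107), np.float64(0.000353343669925871)])
lid top (array([ 0.618252  , -0.00485603,  0.29738232]), [np.float64(0.0018640415069439908), np.float64(0.0018640415069439867)]) (array([ 0.61041613, -0.19877515,  0.29263155]), [np.float64(5.8745672684647427e-05), np.float64(5.874567268464118e-05)])
```

```bash
python3 -c "
from bench import *
print(close_job())"
```

```text
the job is handed in; nothing more can be done
None
```

I handed the job in at about 24 s: the lid stands at about 90 degrees, and the gripper holds the busbar still on a slant, its lowest end about 160 mm above the cover.

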